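# Hold a stone sample flush on the gloss meter

### The job

Lift the loose dust cover off the gloss meter, stand it upright on the table beside the meter and let go. Then pick up the square granite sample tile and, keeping it the same way up, tilt it by feel until it lies flush, square and central on the sloped measuring face. Finish while still gripping the tile and pressing it gently on the face, with about 5 to 15 N, and leave the felt wheel, wood block and marker pen where they are.

Things in the scene. Friction and masses are not known exactly. Their poses are not given: they have to be found in the camera images.
- meter: Gloss meter, fixed: grey base 114 (x) x 100 (y) x 22 mm, dark strip on its front (-x). On it a 72 x 62 x 4 mm plinth, and a stem with an axle (along y, 50 mm above the table) that carries a narrow tilting head, locked. A black knob on the axle reaches 29 mm to +y, its top 59 mm above the table. Origin: centre of the base's underside, on the table; z up.
- face (a point): Centre of the sloped measuring face, the flat aluminium top of the head, 56 mm down the slope (x) x 38 mm wide (y, level), round window in the middle; 18 mm from the axle. z: outward normal, leaning 10 to 29 degrees from vertical to the meter's front. Pressing does not turn it. Narrower than the tile: fingers on the tile's +y and -y edges straddle it. Under the cover at first; at most 81 mm high.
- cover: Loose dust cover: grey open-bottomed cap 84 (x) x 74 (y) x 70 mm high, 0.14 kg; on top a black grip bar 44 mm long (x), 14 mm thick (y), from 70 to 94 mm above the origin. Origin: centre of its open underside; z up. At first it stands on the meter's base, 22 mm above the table, with 3 mm play round the plinth, axes as the meter's; it must rise straight by 65 mm to clear the head.
- tile: Grey granite sample tile, 56 x 56 x 10 mm, about 0.1 kg, lying flat on the table. Origin: centre of its underside; z up, x and y parallel to its edges.
- felt_wheel: Bystander: cream felt polishing wheel, 60 mm across, 25 mm high, lying flat. Origin: centre of its underside.
- wood_block: Bystander: wooden packing block 42 x 60 x 30 mm. Origin: centre of its underside.
- marker_pen: Bystander: black marker pen with a white band, 128 mm long (its y) and 17 mm thick, lying. Origin: on the table under its middle.
Mind the look-alikes: they are no part of the job. Leave any orange, red or yellow look-alike of the cover alone.

How it is judged (in metres and radians):
On the way:
1. the cover is off and stands upright on the table, released, beside the meter (height (world z) of cover below 0.015 m and angle between cover's own z axis and vertical below 0.12 rad and horizontal distance between cover and meter above 0.08 m and contact force between the fingers and cover below 0.3 N and contact force between cover and meter below 0.1 N), for 0.2 s.
At the end, for the whole second after the job is handed in: Cover upright on the table (7 deg), over 80 mm from the meter's middle, released, clear of it. Tile still gripped (over 3 N) and at rest on the face: parallel within 3.4 deg, gap under 2.5 mm, centred within 9 mm per axis, square within 10 deg, same way up, pressed on it with 2.5 to 25 N (all of step 1 and angle between the z axis of tile and the z axis of face, either way round below 0.06 rad and x of tile in the frame of face between -0.009 and 0.009 m and y of tile in the frame of face between -0.009 and 0.009 m and z of tile in the frame of face between -0.0025 and 0.0025 m and (angle between the x axis of tile and the x axis of face, either way round below 0.17 rad or angle between the x axis of tile and the y axis of face, either way round below 0.17 rad) and contact force between tile and meter between 2.5 and 25 N and contact force between the fingers and tile above 3 N and linear speed of tile below 0.02 m/s); the arm keeps its last pose, push and grip.
It fails at once if a bystander is moved more than 25 mm (distance of any of felt_wheel, wood_block, marker_pen from where it was at the start of the episode above 0.025 m).
It fails at once if the measuring face is pushed out of its place by more than 4 mm (distance of face from where it was at the start of the episode above 0.004 m).
It fails at once if the tile is rammed on the meter with more than 45 N (contact force between tile and meter above 45 N).
It also fails if it takes over 51 s, if anything falls off the work surface, if the arm or the gripper's body presses on something with over 40 N, if the wrist force passes 120 N, or if a joint passes its speed limit or range.

### The arm

A 6-joint arm with a two-finger parallel gripper is mounted at the origin on a cart in front of the work surface, level with it; the furniture and walls round the work are solid. World frame = base frame: x ahead of the robot, y to its left, z up, the work surface at z = 0. Lengths are in mm, angles in degrees, forces in N, time in s.
With the tool pointing down it reaches from about 375 to 825 mm from the base axis. Payload 5.5 kg.
Tool frame: the origin (TCP) lies at the very end of the fingers, on their centre line; the grasp point (between the pads) lies 19 mm behind it; z points along the fingers, x is the direction in which the jaws open and shut, and the axes are right-handed (so a half turn about z gives the same grasp; the last joint's range is limited). The gripper opens to 85 mm and grips with 20 to 120 N. Pads are 22 mm wide; open, the fingers measure 114 mm over their backs; the gripper's body (76 mm by 85 mm) begins 54 mm behind the grasp point. The pads swing forward as they close: fully open they stand 13 mm farther back than shut.
Start: joints at [70.302, 17.962, -2.699, 69.339, 0, 90], TCP at [202.237, 564.885, 231.299] pointing down, gripper open.
Joint ranges: [-152.73, 152.73], [-39.44, 99.34], [-58.76, 71.6], [-118.89, 123.64], [-81.53, 83.1], [-180, 180]. Speed limits (degrees/s): [136.94, 136.94, 172.46, 180, 180, 180].

### API

Orientations are given as [roll, pitch, yaw] about the fixed x, y, z axes, in that order (R = Rz(yaw) Ry(pitch) Rx(roll)).
In Python, from workcell import get_obs, camera, finish_job gives the robot as it stands. The module is installed in compiled form; this text tells all that it offers.
- The arm moves only by the tool carry_out, never from a script. Its argument "series" is a list that holds one entry, the list of rows, each a list of 7 numbers: the turn, a rotation vector about the tool's x, y, z in rad, then the shift along the tool's x, y, z in cm, then the opening, from 0 (shut) to 1 (fully open). In form: [[[rx, ry, rz, dx, dy, dz, hand], ...]]. A call has 1 to 20 rows; each row shifts and turns the pose as measured when the row begins, along the tool's axes as they then stand; what a row does not reach is not made up. A row lasts 1/10 s, in which the tool goes at most 50 mm and 8.59 degrees, less where a joint would pass 70% of its speed; a pose out of reach is approached as far as the arm can. A call is refused whole if a number of a shift passes 5 or a number of a turn 0.15, either way. A call with a gripper value outside its range is refused whole. The fingers move at their own pace and stop on an object; "squeeze" is the grip in N (left out, the last holds). Time passes only in rows, so rows that do not move let the fingers close. It gives the time, the measured TCP pose, the force and the opening at its end, in the units of the state.
- get_obs(): the state, without advancing time (a new reading comes with each control period).
- camera(name): name is "side" or "top" or "wrist"; returns a dict with "color" (400x640x3 uint8, red, green, blue), "range_z" (400x640 float32, mm along the optical axis (not along the pixel's ray), 0 where there is no reading), "intrinsics" (3x3 intrinsics, pixels), "rvec" (rotation vector, rad) and "tvec" (3), from world to camera coordinates, as OpenCV has them. Camera axes: x right, y down, z forward; pixel columns grow to the right and rows downward; lengths in mm; the calibration is good to about 2 mm. A picture is of the moment at which its call begins.
- finish_job(): hands the job in, once; it reports no verdict.
The state is a dict: "time": time; "joints": joint angles; "joint_velocities": joint speeds; "joint_efforts": joint torques, N m; "ee_pos": TCP position; "orientation": TCP orientation; "wrist_force": force on the tool from outside, world axes, zero at the start; "ft_torque": the same for the moment, N m; "grip_width": opening from 0.0 (shut) to 1.0 (fully open).
Only numpy, scipy, OpenCV 4.12 (cv2) and the standard library are available. Lean on these libraries where they do the work, as an engineer would, in place of code of your own. Each camera call takes 0.05 s, during which the arm holds its last target.

## Working session

There is one attempt and no reset: what is moved stays moved. The work goes in short steps, Python scripts to look and compute and a tool call to move; the robot and the scene stay as the last step left them, time stands still between calls to the robot, and variables do not carry over. Pictures are saved under pics/ and viewed, and the job is handed in when it is done.

Besides the shell and the picture viewer there is one more tool, called after "Emit:" as name(argument=value, ...), one argument or row to a line, values as JSON. carry_out: Moves the arm, as the interface text tells. Its arguments: {"type":"object","properties":{"series":{"type":"array"},"squeeze":{"type":"number"}},"required":["series"]}

```bash
mkdir -p pics; cat > h.py <<'E'
import numpy as np, cv2, pickle
from workcell import get_obs, camera, finish_job
def snap(n,tag):
    c=camera(n); pickle.dump(c,open(f'{tag}.pkl','wb')); cv2.imwrite(f'pics/{tag}.png',c['color'][:,:,::-1]); return c
def load(tag): return pickle.load(open(f'{tag}.pkl','rb'))
def world(c):
    K=np.array(c['intrinsics']); R,_=cv2.Rodrigues(np.array(c['rvec'],float)); t=np.array(c['tvec'],float).reshape(3)
    v,u=np.mgrid[0:400,0:640]; z=c['range_z'].astype(float)
    P=np.stack([(u-K[0,2])/K[0,0]*z,(v-K[1,2])/K[1,1]*z,z],-1)
    W=(P-t)@R; W[z==0]=np.nan; return W
E
python3 - <<'E'
from h import *
print(get_obs())
for n in('side','top','wrist'):
    c=snap(n,n+'0'); R,_=cv2.Rodrigues(np.array(c['rvec'],float)); print(n,-R.T@np.array(c['tvec']).ravel(),R[2])
E
```

```text
{'time': 0.0, 'joints': array([ 7.03049773e+01,  1.80041490e+01, -2.75317763e+00,  6.93396717e+01,
        1.42731304e-03,  8.99999301e+01]), 'joint_velocities': array([0.01831046, 0.0142849 , 0.03754747, 0.08439736, 0.07501839,
       0.00625441]), 'joint_efforts': array([-2.59469300e-03, -5.39593792e+01,  3.39746368e+01,  1.92974985e-02,
        1.75525787e-05,  9.68244365e-07]), 'ee_pos': array([202.00903826, 564.36829346, 230.44304116]), 'orientation': array([-1.79998573e+02,  9.69983767e-02,  7.03050472e+01]), 'wrist_force': array([ 0.51761836, -0.25968769,  0.06747017]), 'ft_torque': array([-0.00291104,  0.02699105,  0.04579057]), 'grip_width': 1.0034341556776067}
side [407.26313234 823.42116295 715.98538954] [ 0.16962046 -0.78790656 -0.5919731 ]
top [489.17419129 -43.97764053 926.54089594] [ 0.11865442 -0.00523764 -0.9929218 ]
wrist [131.90744115 589.9498527  372.94930431] [ 0.28116407 -0.10106495 -0.95432313]
```

View pics/top0.png

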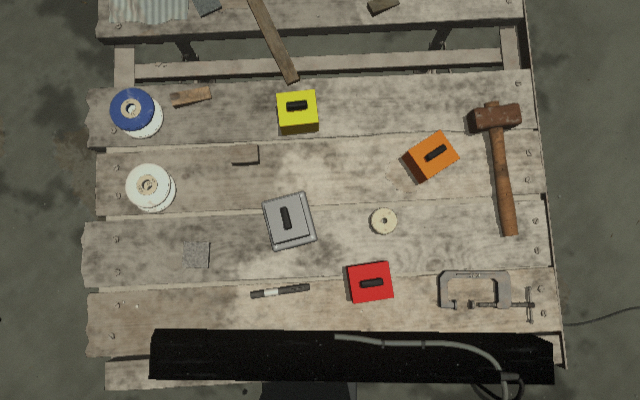

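View pics/side0.png

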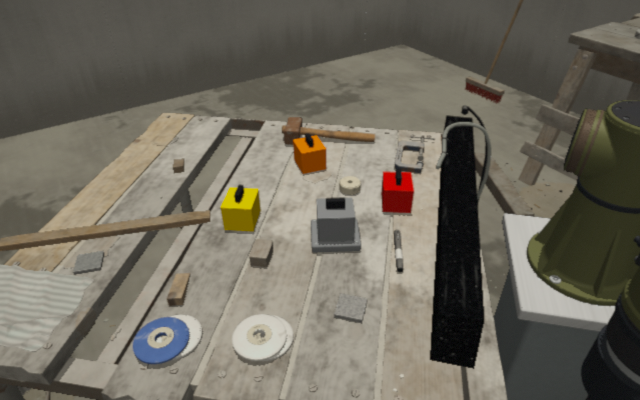

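View pics/wrist0.png

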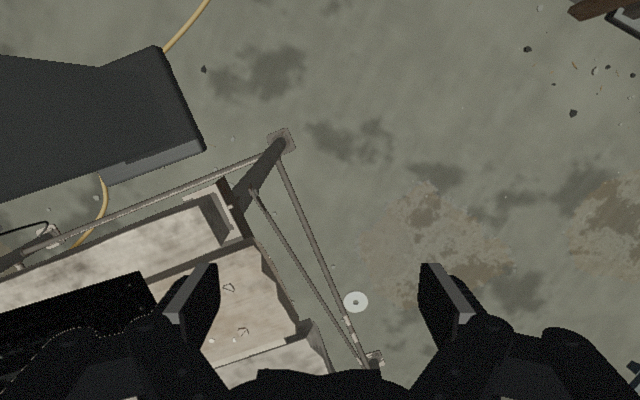

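The top view shows the meter and cover at about (288,220) and the tile at (196,254). The felt wheel is at (384,221), the pen at (280,291) and the wood block at (245,155). The red, yellow and orange caps are look-alikes. Next I'll enlarge the crop and measure.

```bash
python3 - <<'E'
from h import *
c=load('top0');W=world(c)
a=c['color'][180:310,170:400,::-1]
cv2.imwrite('pics/crop0.png',cv2.resize(a,None,fx=3.4,fy=3.4,interpolation=cv2.INTER_CUBIC))
H=W[...,2]
v,u=np.mgrid[0:400,0:640]
def comp(name,box,lo,hi):
    u0,u1,v0,v1=box
    m=(u>=u0)&(u<u1)&(v>=v0)&(v<v1)&(H>lo)&(H<hi)
    n,l,s,_=cv2.connectedComponentsWithStats(m.astype(np.uint8))
    k=1+np.argmax(s[1:,4]); p=W[l==k]
    r=cv2.minAreaRect(p[:,:2].astype(np.float32))
    print(name,len(p),'med',np.median(p,0).round(1),'rect',np.round(r[0],1),np.round(r[1],1),round(r[2],1))
comp('covertop',(240,340,170,270),86,98)
comp('bar',(240,340,170,270),108,125)
comp('base',(240,340,170,270),15,28)
comp('tile',(170,220,230,280),6,15)
comp('felt',(360,410,195,245),15,35)
comp('wood',(220,270,135,175),20,40)
comp('pen',(240,320,275,310),8,25)
comp('red',(330,410,250,310),60,75)
comp('beam',(150,560,320,390),20,400)
for uu,vv in [(200,300),(330,240),(400,250),(160,250),(250,250)]: print(uu,vv,W[vv,uu].round(1))
E
```

```text
covertop 1370 med [550.8  19.6  91.3] rect [551.5  21.5] [84. 74.] 14.4
bar 162 med [551.3  21.6 114.7] rect [551.3  21.5] [43.7 13.9] 14.5
base 784 med [529.7  -1.   20.8] rect [551.2  21.5] [115.   99.9] 14.4
tile 663 med [480.8 224.8   9.4] rect [481.  225.7] [57.1 56.1] 88.0
felt 564 med [ 549.3 -184.6   24.1] rect [ 549.6 -185.2] [58.5 56.8] 88.3
wood 510 med [699.8 118.3  28.8] rect [700.4 119. ] [41.8 59.8] 2.3
pen 446 med [402.1  40.5  14.5] rect [401.7  42.1] [ 16.3 128.4] 7.3
red 1371 med [ 423.4 -146.1   69.4] rect [ 422.  -146.9] [74.2 84.1] 7.9
beam 20018 med [ 283.  -102.5   97.4] rect [288.7 -95.8] [795.1 104.2] 88.6
200 300 [381.5 216.2  -1.4]
330 240 [508.1 -68.6  -1.1]
400 250 [ 484.2 -223.4   -3.3]
160 250 [490.6 305.7   1.5]
250 250 [488.2 108.2  -0.6]
```

View pics/crop0.png

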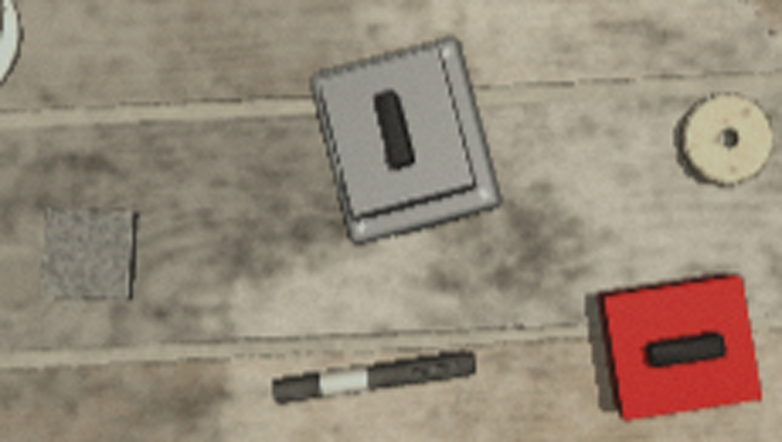

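```bash
cat >> h.py <<'E'
from scipy.spatial.transform import Rotation as Ro
def delta(pos,rpy,o=None):
    o=o or get_obs()
    R0=Ro.from_euler('xyz',o['orientation'],degrees=True); R1=Ro.from_euler('xyz',rpy,degrees=True)
    d=np.array(pos,float)-o['ee_pos']
    print('t',round(o['time'],2),'pos',o['ee_pos'].round(1),'rpy',o['orientation'].round(2),'F',o['wrist_force'].round(1),'g',round(o['grip_width'],3))
    print('turn(rad)',(R0.inv()*R1).as_rotvec().round(4),'shift cm in tool now',(R0.inv().apply(d)/10).round(3),'shift cm in tool after turn',(R1.inv().apply(d)/10).round(3))
E
python3 - <<'E'
from h import *
delta([551.3,21.5,180],[180,0,104.4])
E
```

```text
t 0.15 pos [202.1 564.5 230.6] rpy [-1.80e+02  7.00e-02  7.03e+01] F [-0.2 -0.2 -0.4] g 0.998
turn(rad) [-4.000e-04  1.300e-03 -5.951e-01] shift cm in tool now [-39.344  51.181   5.115] shift cm in tool after turn [-61.278  20.323   5.064]
```

Emit:
carry_out(
  series=[
    [[0,0,-0.12,0,0,0,1],[0,0,-0.12,0,0,0,1],[0,0,-0.12,0,0,0,1],[0,0,-0.12,0,0,0,1],[0,0,-0.115,0,0,0,1],[0,0,0,-4.4,1.45,0.3,1],[0,0,0,-4.4,1.45,0.3,1],[0,0,0,-4.4,1.45,0.3,1],[0,0,0,-4.4,1.45,0.3,1],[0,0,0,-4.4,1.45,0.3,1],[0,0,0,-4.4,1.45,0.3,1],[0,0,0,-4.4,1.45,0.3,1],[0,0,0,-4.4,1.45,0.3,1],[0,0,0,-4.4,1.45,0.3,1],[0,0,0,-4.4,1.45,0.3,1],[0,0,0,-4.4,1.45,0.3,1],[0,0,0,-4.4,1.45,0.3,1],[0,0,0,-4.4,1.45,0.3,1]],
  ],
)

```text
time: 1.95
ee_pos: [548.7, 51.0, 187.0]
orientation: [-179.8, 0.2, 106.5]
wrist_force: [-0.1, 1.2, 0.4]
grip_width: 1.003
```

```bash
python3 - <<'E'
from h import *
delta([551.3,21.5,130],[180,0,104.4])
E
```

```text
t 1.95 pos [548.7  51.  187. ] rpy [-1.7981e+02  1.7000e-01  1.0653e+02] F [-0.1  1.2  0.4] g 1.003
turn(rad) [-0.0032  0.003   0.0371] shift cm in tool now [-2.885 -0.569  5.711] shift cm in tool after turn [-2.921 -0.48   5.7  ]
```

Emit:
carry_out(
  series=[
    [[0,0,0.037,-2.9,-0.5,0,1],[0,0,0,0,0,3,1],[0,0,0,0,0,2.5,1],[0,0,0,0,0,0,1]],
  ],
)

```text
time: 2.35
ee_pos: [555.8, 13.2, 129.7]
orientation: [-179.9, 0.3, 103.7]
wrist_force: [-0.6, 0.3, 0.9]
grip_width: 0.997
```

```bash
python3 - <<'E'
from h import *
delta([551.3,21.5,96],[180,0,104.4])
snap('wrist','w1');snap('side','s1')
E
```

```text
t 2.35 pos [555.8  13.2 129.7] rpy [-179.89    0.28  103.74] F [-0.6  0.3  0.9] g 0.997
turn(rad) [-0.002   0.005  -0.0115] shift cm in tool now [ 0.933 -0.233  3.369] shift cm in tool after turn [ 0.919 -0.23   3.373]
```

View pics/w1.png

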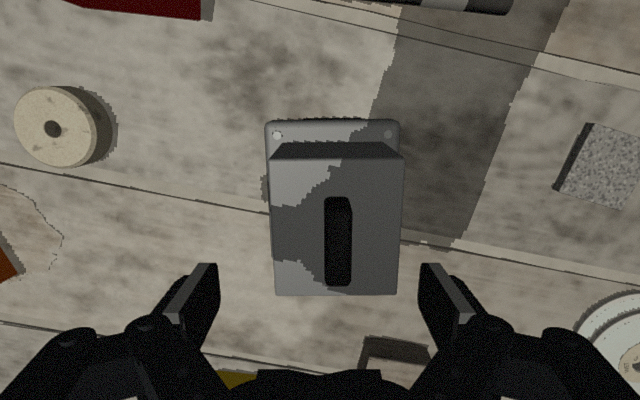

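The wrist view shows the bar at about (338,240) between the open fingers. It's roughly 9 mm off centre, which agrees with the computed correction.

Emit:
carry_out(
  series=[
    [[0,0.005,-0.011,0.9,-0.2,0,1],[0,0,0,0,0,0,1]],
  ],
)

```text
time: 2.65
ee_pos: [554.3, 23.5, 135.0]
orientation: [179.7, 0.0, 104.5]
wrist_force: [0.4, 0.1, 0.4]
grip_width: 0.999
```

```bash
python3 - <<'E'
from h import *
delta([551.3,21.5,96],[180,0,104.4])
E
```

```text
t 2.65 pos [554.3  23.5 135. ] rpy [1.7974e+02 3.0000e-02 1.0454e+02] F [0.4 0.1 0.4] g 0.999
turn(rad) [0.0046 0.0005 0.0024] shift cm in tool now [-0.113 -0.361  3.901] shift cm in tool after turn [-0.115 -0.343  3.903]
```

Emit:
carry_out(
  series=[
    [[0,0,0,-0.1,-0.3,1.4,1],[0,0,0,0,0,1.2,1],[0,0,0,0,0,0.8,1],[0,0,0,0,0,0,1],[0,0,0,0,0,0,1]],
  ],
)

```text
time: 3.15
ee_pos: [554.7, 24.1, 103.9]
orientation: [179.3, 0.1, 104.8]
wrist_force: [0.8, -0.8, 0.5]
grip_width: 0.999
```

```bash
python3 - <<'E'
from h import *
delta([551.3,21.5,96],[180,0,104.4])
E
```

```text
t 3.15 pos [554.7  24.1 103.9] rpy [1.7933e+02 1.1000e-01 1.0476e+02] F [ 0.8 -0.8  0.5] g 0.999
turn(rad) [0.0117 0.0019 0.0063] shift cm in tool now [-0.167 -0.404  0.785] shift cm in tool after turn [-0.171 -0.393  0.789]
```

Emit:
carry_out(
  series=[
    [[0.008,0.001,0.004,-0.17,-0.4,0.7,1],[0,0,0,0,0,0.1,1],[0,0,0,0,0,0,0.4]],
  ],
)

```text
time: 3.45
ee_pos: [551.7, 21.2, 95.9]
orientation: [179.8, 0.1, 104.5]
wrist_force: [-0.4, -0.3, 1.0]
grip_width: 0.858
```

```bash
python3 - <<'E'
from h import *
delta([551.3,21.5,96],[180,0,104.4])
E
```

```text
t 3.45 pos [551.7  21.2  95.9] rpy [1.7977e+02 6.0000e-02 1.0451e+02] F [-0.4 -0.3  1. ] g 0.858
turn(rad) [0.004  0.0011 0.0018] shift cm in tool now [ 0.034 -0.032 -0.006] shift cm in tool after turn [ 0.034 -0.032 -0.006]
```

Emit:
carry_out(
  series=[
    [[0.003,0,0,0,0,0,0],[0,0,0,0,0,0,0],[0,0,0,0,0,0,0],[0,0,0,0,0,0,0],[0,0,0,0,0,0,0],[0,0,0,0,0,0,0],[0,0,0,0,0,0,0]],
  ],
  squeeze=50,
)

```text
time: 4.15
ee_pos: [551.9, 21.2, 96.2]
orientation: [179.9, 0.1, 104.5]
wrist_force: [0.3, 0.3, -1.0]
grip_width: 0.148
```

```bash
python3 - <<'E'
from h import *
delta([551.3,21.5,196],[180,0,104.4])
E
```

```text
t 4.15 pos [551.9  21.2  96.2] rpy [1.7994e+02 6.0000e-02 1.0449e+02] F [ 0.3  0.3 -1. ] g 0.148
turn(rad) [0.0011 0.0011 0.0016] shift cm in tool now [ 0.037 -0.041 -9.981] shift cm in tool after turn [ 0.048 -0.052 -9.981]
```

Emit:
carry_out(
  series=[
    [[0,0,0,0,0,0,0],[0,0,0,0,0,-1,0],[0,0,0,0,0,-2,0],[0,0,0,0,0,-2,0],[0,0,0,0,0,-2,0],[0,0,0,0,0,-2,0],[0,0,0,0,0,-1,0],[0,0,0,0,0,0,0]],
  ],
)

```text
time: 4.95
ee_pos: [550.4, 21.2, 202.0]
orientation: [-179.9, 0.0, 104.5]
wrist_force: [0.3, 0.9, -2.0]
grip_width: 0.151
```

```bash
python3 - <<'E'
from h import *
snap('side','s2'); snap('wrist','w2')
delta([551.3,21.5,196],[180,0,104.4])
E
```

```text
t 5.05 pos [549.5  21.2 200.3] rpy [-1.7980e+02  1.0000e-02  1.0449e+02] F [ 0.3 -0.2 -2. ] g 0.15
turn(rad) [-0.0034  0.0001  0.0016] shift cm in tool now [-0.012  0.184  0.427] shift cm in tool after turn [-0.012  0.183  0.427]
```

View pics/s2.png

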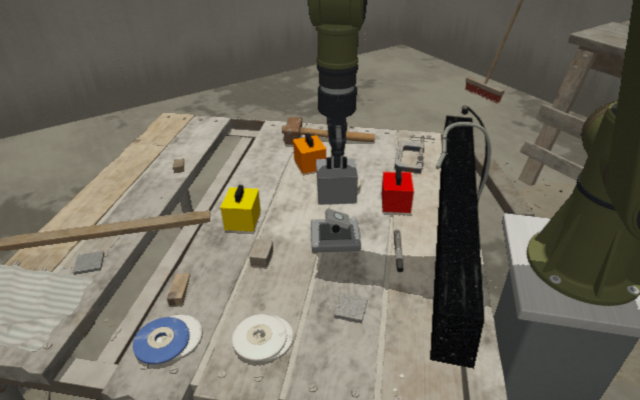

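The cover is lifted clear of the exposed head. Now I'll move it 125 mm to the meter's -y side.

Emit:
carry_out(
  series=[
    [[0,0,0,-1.5,0.1,0,0],[0,0,0,-2.5,0,0,0],[0,0,0,-2.5,0,0,0],[0,0,0,-2.5,0,0,0],[0,0,0,-2,0,0,0],[0,0,0,-1,0,0,0],[0,0,0,0,0,0,0],[0,0,0,0,0,1.5,0],[0,0,0,0,0,2.5,0],[0,0,0,0,0,2.5,0],[0,0,0,0,0,1.5,0],[0,0,0,0,0,1,0],[0,0,0,0,0,0,0]],
  ],
)

```text
time: 6.35
ee_pos: [574.3, -99.2, 96.6]
orientation: [-179.0, -0.4, 104.7]
wrist_force: [-0.1, -1.2, -1.3]
grip_width: 0.151
```

```bash
python3 - <<'E'
from h import *
delta([582.4,-99.6,74],[180,0,104.4])
E
```

```text
t 6.35 pos [574.3 -99.2  96.6] rpy [-178.97   -0.36  104.66] F [-0.1 -1.2 -1.3] g 0.151
turn(rad) [-0.0181 -0.0063  0.0045] shift cm in tool now [-0.261  0.818  2.247] shift cm in tool after turn [-0.244  0.778  2.263]
```

Emit:
carry_out(
  series=[
    [[-0.018,-0.006,0.004,-0.2,0.4,0.8,0],[0,0,0,0,0,0.7,0],[0,0,0,0,0,0.3,0],[0,0,0,0,0,0.1,0]],
  ],
)

```text
time: 6.75
ee_pos: [579.6, -99.1, 78.9]
orientation: [179.9, 0.0, 104.5]
wrist_force: [0.2, -0.8, -1.4]
grip_width: 0.152
```

```bash
python3 - <<'E'
from h import *
delta([582.4,-99.6,74],[180,0,104.4])
E
```

```text
t 6.75 pos [579.6 -99.1  78.9] rpy [1.7989e+02 1.0000e-02 1.0452e+02] F [ 0.2 -0.8 -1.4] g 0.152
turn(rad) [0.0019 0.0002 0.0021] shift cm in tool now [-0.122  0.255  0.493] shift cm in tool after turn [-0.121  0.256  0.492]
```

Emit:
carry_out(
  series=[
    [[0,0,0,0,0,0.25,0],[0,0,0,0,0,0.15,0],[0,0,0,0,0,0.1,0],[0,0,0,0,0,0,0]],
  ],
)

```text
time: 7.15
ee_pos: [580.5, -99.2, 74.8]
orientation: [179.8, 0.0, 104.5]
wrist_force: [-0.1, 0.3, -1.2]
grip_width: 0.152
```

```bash
python3 - <<'E'
from h import *
delta([582.4,-99.6,74],[180,0,104.4])
E
```

```text
t 7.15 pos [580.5 -99.2  74.8] rpy [1.7981e+02 4.0000e-02 1.0452e+02] F [-0.1  0.3 -1.2] g 0.152
turn(rad) [0.0033 0.0007 0.0021] shift cm in tool now [-0.089  0.168  0.077] shift cm in tool after turn [-0.089  0.169  0.077]
```

Emit:
carry_out(
  series=[
    [[0,0,0,0,0,0.1,0],[0,0,0,0,0,0.06,0],[0,0,0,0,0,0,0.4],[0,0,0,0,0,0,0.6],[0,0,0,0,0,0,0.6],[0,0,0,0,0,0,0.6],[0,0,0,0,0,0,0.6]],
  ],
)

```text
time: 7.85
ee_pos: [581.7, -99.3, 74.6]
orientation: [179.7, 0.1, 104.5]
wrist_force: [0.2, -0.1, -0.0]
grip_width: 0.6
```

```bash
python3 - <<'E'
from h import *
delta([582.4,-99.6,74],[180,0,104.4])
E
```

```text
t 7.85 pos [581.7 -99.3  74.6] rpy [1.7967e+02 9.0000e-02 1.0452e+02] F [ 0.2 -0.1 -0. ] g 0.6
turn(rad) [0.0057 0.0016 0.0021] shift cm in tool now [-0.042  0.057  0.06 ] shift cm in tool after turn [-0.042  0.058  0.059]
```

Released with no load on the wrist. I'll retreat upward, then move toward the tile so the top view is clear.

Emit:
carry_out(
  series=[
    [[0,0,0,0,0,-1.5,0.8],[0,0,0,0,0,-3,1],[0,0,0,0,0,-4,1],[0,0,0,0,0,-4,1],[0,0,0,3,0,-2,1],[0,0,0.05,4.8,0,0,1],[0,0,0.05,4.8,0,0,1],[0,0,0.05,4.8,0,0,1],[0,0,0.05,4.8,0,0,1],[0,0,0.05,4.8,0,0,1],[0,0,0,3,2,0,1],[0,0,0,0,0,0,1]],
  ],
)

```text
time: 9.05
ee_pos: [558.0, 206.0, 226.0]
orientation: [179.5, -0.1, 89.3]
wrist_force: [0.4, -0.7, -0.0]
grip_width: 1.0
```

```bash
python3 - <<'E'
from h import *
c=snap('top','t3');s=snap('side','s3');snap('wrist','w3')
a=c['color'][160:310,170:400,::-1]
cv2.imwrite('pics/crop3.png',cv2.resize(a,None,fx=3.4,fy=3.4,interpolation=cv2.INTER_CUBIC))
a=s['color'][180:270,280:400,::-1]
cv2.imwrite('pics/crops3.png',cv2.resize(a,None,fx=6,fy=6,interpolation=cv2.INTER_CUBIC))
delta([481,225.7,120],[180,0,88])
E
```

```text
t 9.2 pos [556.2 201.7 226. ] rpy [ 1.7962e+02 -2.0000e-02  8.9070e+01] F [-0.6 -0.2  0.5] g 1.0
turn(rad) [ 0.0066 -0.0004  0.0187] shift cm in tool now [ 2.271 -7.624 10.548] shift cm in tool after turn [ 2.133 -7.595 10.597]
```

View pics/crop3.png

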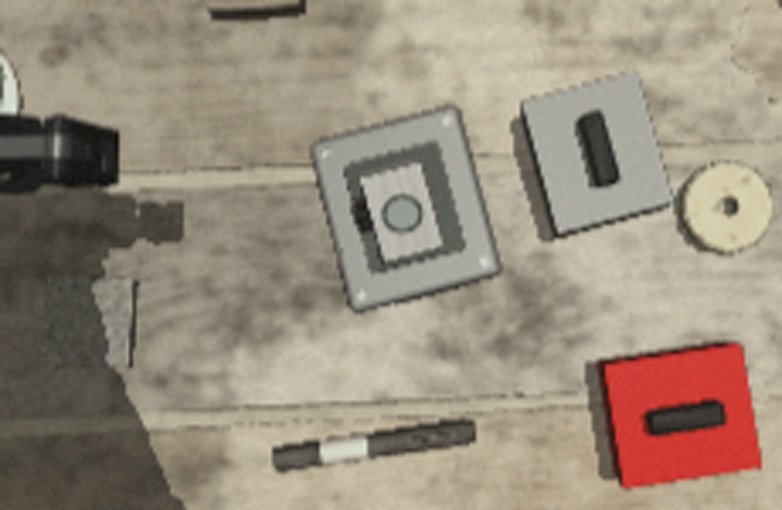

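View pics/crops3.png

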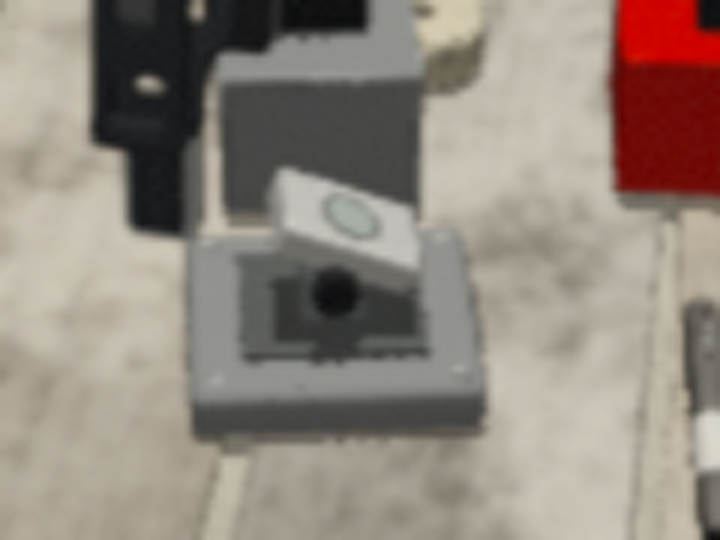

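View pics/w3.png

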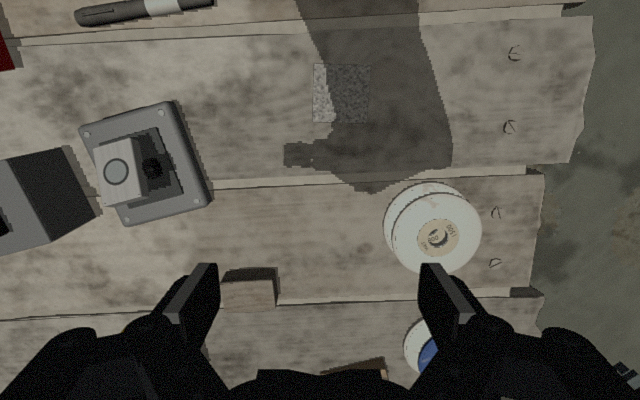

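The cover stands at the meter's -y side, clear of the felt wheel. The face slopes down toward the robot and the knob is on its left, so meter yaw is +14.4°. Next I'll fit the face plane and check the cover.

```bash
python3 - <<'E'
from h import *
yaw=np.radians(14.4);X=np.array([np.cos(yaw),np.sin(yaw),0]);Y=np.array([-np.sin(yaw),np.cos(yaw),0])
for t in('t3','s3','w3'):
    W=world(load(t)); D=W-np.array([551.3,21.5,0]); x=D@X;y=D@Y;z=W[...,2]
    m=(abs(x)<40)&(abs(y)<24)&(z>45)&(z<95)
    n,l,s,_=cv2.connectedComponentsWithStats(m.astype(np.uint8)); m=l==1+np.argmax(s[1:,4])
    P=np.stack([x[m],y[m],z[m]],1)
    k=np.ones(len(P),bool)
    for i in range(12):
        A=np.c_[P[k][:,0],P[k][:,1],np.ones(k.sum())]; co=np.linalg.lstsq(A,P[k][:,2],rcond=None)[0]
        r=P[:,2]-(P[:,0]*co[0]+P[:,1]*co[1]+co[2]); k=abs(r)<max(1.5,6-i)
    sx,sy,c0=co; n=np.array([-sx,-sy,1]);n/=np.linalg.norm(n)
    Q=P[k]; 
    # in-plane coords
    th=np.arctan(sx); a=Q[:,0]*np.cos(th)+Q[:,2]*np.sin(th)
    r=cv2.minAreaRect(np.c_[a,Q[:,1]].astype(np.float32))
    print(t,k.sum(),len(P),'slope x deg',np.degrees(th).round(2),'y',np.degrees(np.arctan(sy)).round(2),'rms',r[k].std().round(2) if 0 else '', 'rect',np.round(r[0],1),np.round(r[1],1),round(r[2],1),'xr',Q[:,0].min().round(1),Q[:,0].max().round(1),'yr',Q[:,1].min().round(1),Q[:,1].max().round(1),'z at centre',(c0+sx*(Q[:,0].min()+Q[:,0].max())/2).round(1), 'zr',Q[:,2].min().round(1),Q[:,2].max().round(1))
    # predicted: face centre from axle (0,0,50)+18 n
W=world(load('t3'));H=W[...,2]
v,u=np.mgrid[0:400,0:640]
def comp(name,box,lo,hi):
    u0,u1,v0,v1=box
    m=(u>=u0)&(u<u1)&(v>=v0)&(v<v1)&(H>lo)&(H<hi)
    n,l,s,_=cv2.connectedComponentsWithStats(m.astype(np.uint8))
    k=1+np.argmax(s[1:,4]); p=W[l==k]
    r=cv2.minAreaRect(p[:,:2].astype(np.float32))
    print(name,len(p),'med',np.median(p,0).round(1),'rect',np.round(r[0],1),np.round(r[1],1),round(r[2],1))
comp('cover',(315,372,175,240),60,78)
comp('tile',(170,220,230,280),6,15)
comp('felt',(360,410,195,245),15,35)
# tile via wrist
W=world(load('w3'));H=W[...,2];comp('tile wrist',(300,390,50,140),6,15); print(np.nanmedian(H[180:250,250:280]))
E
```

```text
t3 325 523 slope x deg 23.75 y -0.08 rms  rect [20.6 -0.1] [37.6 55.5] 89.8 xr -32.0 18.9 yr -19.0 18.7 z at centre 65.9 zr 53.9 77.4
s3 181 360 slope x deg 23.1 y 1.0 rms  rect [20.3  1.7] [39.4 55.4] 89.7 xr -31.7 19.4 yr -18.1 21.5 z at centre 67.0 zr 55.4 77.4
w3 2296 3033 slope x deg 23.5 y -0.08 rms  rect [22.1  0.1] [38.9 56.3] 89.9 xr -30.1 21.3 yr -19.4 19.5 z at centre 66.5 zr 53.9 78.2
cover 1287 med [579.7 -98.   69.2] rect [580.8 -99.4] [84.  74.3] 14.6
tile 661 med [481.  224.9   9.4] rect [481.1 225.3] [56.9 55.8] 86.2
felt 565 med [ 549.3 -184.8   24. ] rect [ 549.6 -185.3] [58.8 56.8] 89.9
tile wrist 3257 med [481.9 226.2   9.9] rect [482.9 226.1] [56.1 56. ] 87.3
-1.086457010491563
```

Emit:
carry_out(
  series=[
    [[0.003,0,0.025,0.8,-2,2,1],[0,0,0,0.8,-3,3,1],[0,0,0,0.5,-2,4,1],[0,0,0,0,-0.6,3,1],[0,0,0,0,0,1.5,1],[0,0,0,0,0,0.5,0.9]],
  ],
)

```text
time: 9.8
ee_pos: [479.5, 216.9, 83.3]
orientation: [179.6, 0.0, 86.9]
wrist_force: [0.3, -1.1, -0.0]
grip_width: 0.901
```

```bash
python3 - <<'E'
from h import *
snap('wrist','w4')
delta([481.5,225.8,40],[180,0,87.3])
E
```

```text
t 9.85 pos [479.4 216.7  83.1] rpy [1.796e+02 4.000e-02 8.686e+01] F [-1.2  0.4 -1. ] g 0.902
turn(rad) [ 0.0069  0.0006 -0.0076] shift cm in tool now [0.919 0.135 4.313] shift cm in tool after turn [0.915 0.171 4.313]
```

View pics/w4.png

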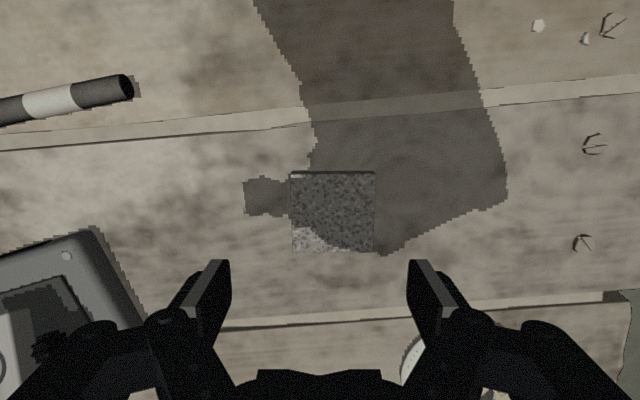

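The wrist view shows the tile square to the jaws at about (333,212), with the fingers straddling it. I'll correct the 9 mm and descend.

Emit:
carry_out(
  series=[
    [[0.006,0,-0.007,0.9,0.15,1.5,0.9],[0,0,0,0,0,1.8,0.9],[0,0,0,0,0,0.8,0.9],[0,0,0,0,0,0,0.9]],
  ],
)

```text
time: 10.25
ee_pos: [485.5, 223.8, 45.3]
orientation: [179.6, -0.1, 87.0]
wrist_force: [-0.6, -0.0, 0.1]
grip_width: 0.898
```

```bash
python3 - <<'E'
from h import *
delta([481.5,225.8,3],[180,0,87.3])
c=snap('wrist','w5')
W=world(c)
# fingertip points
o=get_obs();R=Ro.from_euler('xyz',o['orientation'],degrees=True)
T=R.inv().apply((W-o['ee_pos']).reshape(-1,3)).reshape(W.shape)
m=(abs(T[...,0])<60)&(abs(T[...,1])<25)&(T[...,2]<15)&(T[...,2]>-40)
for s in(-1,1):
    q=T[m&(T[...,0]*s>10)]; print(s,len(q),np.percentile(q,[1,50,99],0).round(1).tolist())
E
```

```text
t 10.25 pos [485.5 223.8  45.3] rpy [ 1.7964e+02 -1.0000e-01  8.6950e+01] F [-0.6 -0.   0.1] g 0.898
turn(rad) [ 0.0064 -0.0017 -0.006 ] shift cm in tool now [ 0.174 -0.44   4.224] shift cm in tool after turn [ 0.184 -0.412  4.227]
-1 2256 [[-52.1, -10.1, -39.9], [-39.0, -5.3, -28.2], [-38.4, 12.1, -10.5]]
1 2238 [[37.7, -10.1, -39.8], [38.3, -5.3, -28.0], [51.4, 12.0, -10.4]]
```

View pics/w5.png

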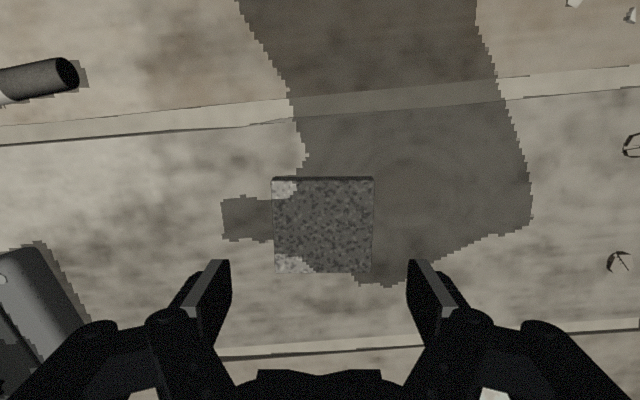

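Depth shows the fingertips 10.5 mm behind the TCP at opening 0.9, so they'll be about 5.7 mm behind it at 56 mm. I'll aim for TCP z ≈ -4.

Emit:
carry_out(
  series=[
    [[0.006,-0.001,-0.005,0.18,-0.41,1.2,0.8],[0,0,0,0,0,1.3,0.8],[0,0,0,0,0,0.9,0.78],[0,0,0,0,0,0.3,0.78],[0,0,0,0,0,0,0.78]],
  ],
)

```text
time: 10.8
ee_pos: [483.3, 226.4, 7.8]
orientation: [179.8, -0.1, 87.2]
wrist_force: [0.5, -0.1, -0.1]
grip_width: 0.778
```

```bash
python3 - <<'E'
from h import *
delta([481.5,225.8,-4],[180,0,87.3])
E
```

```text
t 10.8 pos [483.3 226.4   7.8] rpy [ 1.7981e+02 -1.4000e-01  8.7230e+01] F [ 0.5 -0.1 -0.1] g 0.778
turn(rad) [ 0.0034 -0.0024 -0.0013] shift cm in tool now [-0.074 -0.176  1.179] shift cm in tool after turn [-0.071 -0.172  1.179]
```

Emit:
carry_out(
  series=[
    [[0.003,-0.002,-0.001,-0.05,-0.15,0.5,0.78],[0,0,0,0,-0.03,0.4,0.78],[0,0,0,0,0,0.2,0.78],[0,0,0,0,0,0.05,0.78]],
  ],
)

```text
time: 11.2
ee_pos: [481.5, 226.2, -4.4]
orientation: [180.0, -0.0, 87.3]
wrist_force: [0.2, -0.5, 0.2]
grip_width: 0.777
```

```bash
python3 - <<'E'
from h import *
delta([481.5,225.8,-4],[180,0,87.3])
E
```

```text
t 11.2 pos [481.5 226.2  -4.4] rpy [ 1.7998e+02 -2.0000e-02  8.7310e+01] F [ 0.2 -0.5  0.2] g 0.777
turn(rad) [ 0.0003 -0.0003  0.0001] shift cm in tool now [-0.04   0.006 -0.04 ] shift cm in tool after turn [-0.04   0.006 -0.04 ]
```

Emit:
carry_out(
  series=[
    [[0,0,0,0,0,-0.02,0.5],[0,0,0,0,0,0,0.4],[0,0,0,0,0,0,0.4],[0,0,0,0,0,0,0.4],[0,0,0,0,0,0,0.4]],
  ],
  squeeze=60,
)

```text
time: 11.7
ee_pos: [482.1, 226.4, -3.2]
orientation: [179.9, -0.0, 87.3]
wrist_force: [0.0, -0.5, -0.6]
grip_width: 0.633
```

```bash
python3 - <<'E'
from h import *
delta([481.5,225.8,106],[180,0,87.3])
E
```

```text
t 11.7 pos [482.1 226.4  -3.2] rpy [ 1.7991e+02 -5.0000e-02  8.7300e+01] F [ 0.  -0.5 -0.6] g 0.633
turn(rad) [ 0.0016 -0.0009  0.    ] shift cm in tool now [ -0.055  -0.035 -10.917] shift cm in tool after turn [ -0.064  -0.052 -10.917]
```

Emit:
carry_out(
  series=[
    [[0,0,0,0,0,-1,0.4],[0,0,0,0,0,-2,0.4],[0,0,0,0,0,-3,0.4],[0,0,0,0,0,-3,0.4],[0,0,0,0,0,-3,0.4],[0,0,0,0,0,-2,0.4],[0,0,0,0,0,0,0.4]],
  ],
)

```text
time: 12.4
ee_pos: [480.5, 225.6, 144.7]
orientation: [-180.0, 0.0, 87.3]
wrist_force: [0.4, 0.7, -1.0]
grip_width: 0.637
```

```bash
cat >>h.py <<'E'
yaw=np.radians(14.4);X=np.array([np.cos(yaw),np.sin(yaw),0]);Y=np.array([-np.sin(yaw),np.cos(yaw),0]);Z=np.array([0,0,1.])
def goal(h,th=23.6,face=(544.5,19.8,66.5),zt=3.2,dx=0,dy=0):
    t=np.radians(th); n=-np.sin(t)*X+np.cos(t)*Z; d=np.cos(t)*X+np.sin(t)*Z
    R=Ro.from_matrix(np.c_[Y,np.cross(-n,Y),-n])
    return np.array(face)+n*(h-zt)+d*dx+Y*dy, R.as_euler('xyz',degrees=True)
E
python3 - <<'E'
from h import *
p,r=goal(60); print(p,r); delta(p,r); delta(p+[0,0,20],[180,0,104.4])
snap('wrist','w6'); snap('side','s6')
E
```

```text
[522.47458837  14.14483547 118.54940304] [1.56400000e+02 1.27222187e-14 1.04400000e+02]
t 12.4 pos [480.5 225.6 144.7] rpy [-1.7998e+02  1.0000e-02  8.7300e+01] F [ 0.4  0.7 -1. ] g 0.637
turn(rad) [-0.4091  0.0616 -0.2942] shift cm in tool now [-20.928   5.19    2.615] shift cm in tool after turn [-21.529  -2.142   1.917]
t 12.4 pos [480.5 225.6 144.7] rpy [-1.7998e+02  1.0000e-02  8.7300e+01] F [ 0.4  0.7 -1. ] g 0.637
turn(rad) [-3.000e-04  1.000e-04 -2.985e-01] shift cm in tool now [-20.929   5.189   0.615] shift cm in tool after turn [-21.529  -1.195   0.614]
```

View pics/w6.png

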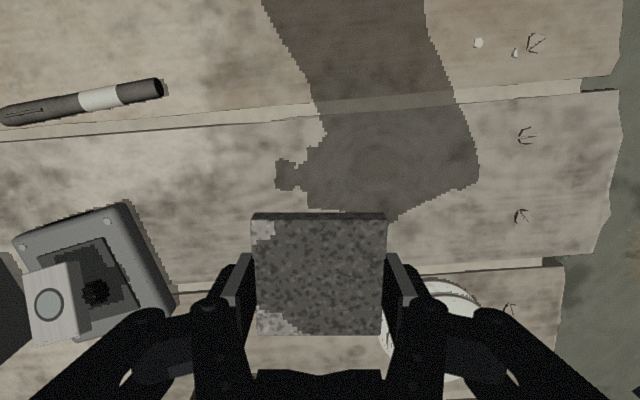

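The tile is held, centred and level in the fingers, with its top spanning about x 250–387. I'll turn it to the face orientation, then translate over.

Emit:
carry_out(
  series=[
    [[-0.1,0.015,-0.072,0,0,0,0.4],[-0.1,0.015,-0.072,0,0,0,0.4],[-0.1,0.015,-0.072,0,0,0,0.4],[-0.1,0.015,-0.07,-2,0,0,0.4],[0,0,0,-4,-0.4,0.1,0.4],[0,0,0,-4,-0.4,0.1,0.4],[0,0,0,-4,-0.4,0.1,0.4],[0,0,0,-4,-0.4,0.1,0.4],[0,0,0,-2,-0.2,0,0.4],[0,0,0,-0.5,0,0,0.4],[0,0,0,0,0,0,0.4]],
  ],
)

```text
time: 13.6
ee_pos: [499.2, 13.8, 109.9]
orientation: [158.0, 0.1, 104.8]
wrist_force: [0.0, 0.7, -1.7]
grip_width: 0.636
```

```bash
python3 - <<'E'
from h import *
p,r=goal(40); delta(p,r)
c=snap('wrist','w7'); snap('side','s7'); o=get_obs()
W=world(c);R=Ro.from_euler('xyz',o['orientation'],degrees=True)
T=R.inv().apply((W-o['ee_pos']).reshape(-1,3)).reshape(W.shape)
m=(abs(T[...,0])<24)&(abs(T[...,1])<40)&(abs(T[...,2]+13)<8)
q=T[m];A=np.c_[q[:,:2],np.ones(len(q))];co=np.linalg.lstsq(A,q[:,2],rcond=None)[0];print(len(q),'tile top in tool: slopes deg',np.degrees(co[:2]).round(2),'z',co[2].round(2),'y range',np.percentile(q[:,1],[1,99]).round(1))
E
```

```text
t 13.6 pos [499.2  13.8 109.9] rpy [1.5802e+02 9.0000e-02 1.0482e+02] F [ 0.   0.7 -1.7] g 0.636
turn(rad) [-0.0283 -0.0014  0.0073] shift cm in tool now [-0.566  2.48   2.044] shift cm in tool after turn [-0.545  2.425  2.114]
13787 tile top in tool: slopes deg [-0.02 -1.06] z -12.75 y range [-27.6  27.7]
```

View pics/s7.png

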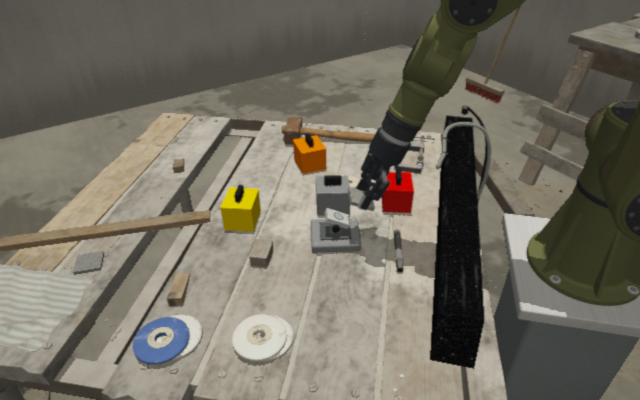

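The tile is centred in the fingers (y ±27.7) and its underside is about 3 mm behind the TCP. The arm is clear of the red cap and the cover. I'll line up above the face.

Emit:
carry_out(
  series=[
    [[-0.014,0,0.004,-0.3,1.2,0.6,0.4],[-0.014,0,0.003,-0.25,1.1,0.8,0.4],[0,0,0,0,0.2,0.5,0.4],[0,0,0,0,0,0.2,0.4],[0,0,0,0,0,0,0.4]],
  ],
)

```text
time: 14.2
ee_pos: [533.4, 23.1, 99.7]
orientation: [156.2, -0.1, 105.0]
wrist_force: [-0.5, -0.4, -0.6]
grip_width: 0.637
```

```bash
python3 - <<'E'
from h import *
p,r=goal(15); delta(p,r); print(get_obs()['ft_torque'].round(3))
E
```

```text
t 14.2 pos [533.4  23.1  99.7] rpy [ 1.5622e+02 -1.3000e-01  1.0500e+02] F [-0.5 -0.4 -0.6] g 0.637
turn(rad) [ 0.0031 -0.0063  0.0087] shift cm in tool now [-0.608 -0.426  2.254] shift cm in tool after turn [-0.597 -0.414  2.259]
[-0.11   0.451 -0.029]
```

Emit:
carry_out(
  series=[
    [[0.003,-0.005,0.008,-0.55,-0.3,0.7,0.4],[0,0,0,0,-0.1,0.8,0.4],[0,0,0,0,0,0.5,0.4],[0,0,0,0,0,0.1,0.4]],
  ],
)

```text
time: 14.6
ee_pos: [539.2, 19.1, 76.9]
orientation: [156.4, -0.1, 104.5]
wrist_force: [-0.3, 0.3, -1.1]
grip_width: 0.634
```

```bash
python3 - <<'E'
from h import *
p,r=goal(5); delta(p,r); print(get_obs()['ft_torque'].round(3))
c=snap('side','s8')
a=c['color'][170:270,290:410,::-1]
cv2.imwrite('pics/crops8.png',cv2.resize(a,None,fx=6,fy=6,interpolation=cv2.INTER_CUBIC))
E
```

```text
t 14.6 pos [539.2  19.1  76.9] rpy [ 1.5644e+02 -5.0000e-02  1.0446e+02] F [-0.3  0.3 -1.1] g 0.634
turn(rad) [-0.0007 -0.0012  0.0005] shift cm in tool now [-0.062  0.071  0.99 ] shift cm in tool after turn [-0.061  0.07   0.99 ]
[-0.149  0.45   0.053]
```

View pics/crops8.png

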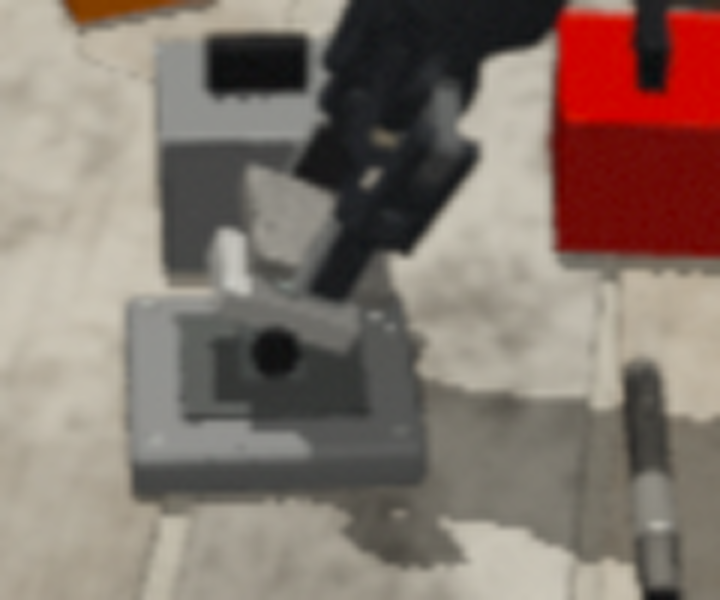

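The tile hovers about 15 mm off the face, parallel to it, and the fingers are clear of the knob at crop (275,350). Lowering in small steps.

Emit:
carry_out(
  series=[
    [[0,0,0,-0.06,0.06,0.3,0.4],[0,0,0,0,0,0.3,0.4],[0,0,0,0,0,0.25,0.4],[0,0,0,0,0,0,0.4]],
  ],
)

```text
time: 15.05
ee_pos: [543.7, 19.3, 69.1]
orientation: [156.4, -0.0, 104.4]
wrist_force: [-0.1, -0.5, 0.4]
grip_width: 0.633
```

```bash
python3 - <<'E'
from h import *
p,r=goal(0); delta(p,r); print(get_obs()['ft_torque'].round(3))
E
```

```text
t 15.05 pos [543.7  19.3  69.1] rpy [ 1.5642e+02 -5.0000e-02  1.0444e+02] F [-0.1 -0.5  0.4] g 0.633
turn(rad) [-0.0004 -0.001   0.0003] shift cm in tool now [ 0.023 -0.019  0.594] shift cm in tool after turn [ 0.023 -0.019  0.594]
[-0.141  0.457 -0.035]
```

Emit:
carry_out(
  series=[
    [[0,0,0,0.02,0,0.15,0.4],[0,0,0,0,0,0.15,0.4],[0,0,0,0,0,0.05,0.4]],
  ],
)

```text
time: 15.35
ee_pos: [545.2, 20.0, 65.9]
orientation: [156.4, -0.0, 104.4]
wrist_force: [1.0, -0.6, -1.0]
grip_width: 0.636
```

```bash
python3 - <<'E'
from h import *
p,r=goal(0); delta(p,r); print(get_obs()['ft_torque'].round(3))
E
```

```text
t 15.35 pos [545.2  20.   65.9] rpy [ 1.5640e+02 -4.0000e-02  1.0444e+02] F [ 1.  -0.6 -1. ] g 0.636
turn(rad) [ 0.     -0.001   0.0004] shift cm in tool now [ 0.002 -0.045  0.234] shift cm in tool after turn [ 0.003 -0.045  0.234]
[-0.122  0.465  0.093]
```

Emit:
carry_out(
  series=[
    [[0,0,0,0,-0.04,0.1,0.4],[0,0,0,0,0,0.08,0.4]],
  ],
)

```text
time: 15.55
ee_pos: [545.7, 20.1, 64.0]
orientation: [156.4, -0.0, 104.4]
wrist_force: [-0.8, 0.6, -1.1]
grip_width: 0.637
```

```bash
python3 - <<'E'
from h import *
p,r=goal(0); delta(p,r); print(get_obs()['ft_torque'].round(3))
E
```

```text
t 15.55 pos [545.7  20.1  64. ] rpy [ 1.5639e+02 -4.0000e-02  1.0444e+02] F [-0.8  0.6 -1.1] g 0.637
turn(rad) [ 0.0002 -0.0009  0.0004] shift cm in tool now [ 0.003 -0.009  0.047] shift cm in tool after turn [ 0.004 -0.009  0.047]
[-0.087  0.466  0.003]
```

Emit:
carry_out(
  series=[
    [[0,0,0,0,0,0.07,0.4],[0,0,0,0,0,0.05,0.4]],
  ],
)

```text
time: 15.75
ee_pos: [546.2, 20.2, 63.0]
orientation: [156.4, -0.0, 104.4]
wrist_force: [-8.5, -1.9, 11.6]
grip_width: 0.637
```

```bash
python3 - <<'E'
from h import *
p,r=goal(0); delta(p,r); print(get_obs()['ft_torque'].round(3))
E
```

```text
t 15.75 pos [546.2  20.2  63. ] rpy [ 1.5638e+02 -4.0000e-02  1.0444e+02] F [-8.5 -1.9 11.6] g 0.637
turn(rad) [ 0.0003 -0.0009  0.0004] shift cm in tool now [ 0.006 -0.017 -0.068] shift cm in tool after turn [ 0.006 -0.017 -0.068]
[-0.123  1.06   0.092]
```

Contact at about 15 N along the normal. I'll check flushness by depth: the tile's top plane and position in world coordinates.

```bash
cat >>h.py <<'E'
def tilecheck(tag,name=None,face=(544.5,19.8,66.5),th=23.6):
    c=snap(name,tag) if name else load(tag)
    W=world(c); t=np.radians(th); n=-np.sin(t)*X+np.cos(t)*Z; d=np.cos(t)*X+np.sin(t)*Z
    D=W-np.array(face); a=D@d;b=D@Y;h=D@n
    m=(abs(a)<40)&(abs(b)<26)&(abs(h-10)<5)
    nn,l,s,_=cv2.connectedComponentsWithStats(m.astype(np.uint8)); m=l==1+np.argmax(s[1:,4])
    q=np.c_[a[m],b[m],h[m]]; k=np.ones(len(q),bool)
    for i in range(6):
        co=np.linalg.lstsq(np.c_[q[k][:,:2],np.ones(k.sum())],q[k][:,2],rcond=None)[0]; k=abs(q[:,2]-np.c_[q[:,:2],np.ones(len(q))]@co)<1.2
    print(tag,k.sum(),'tilt deg d,Y',np.degrees(np.arctan(co[:2])).round(2),'h at centre',co[2].round(2),'a',np.percentile(q[k][:,0],[.5,99.5]).round(1),'b',np.percentile(q[k][:,1],[.5,99.5]).round(1))
E
python3 - <<'E'
from h import *
c=load('w6');W=world(c);m=(abs(W[...,0]-480.5)<22)&(abs(W[...,1]-225.6)<22)&(abs(W[...,2]-157)<8);q=W[m]
print('w6 level tilt',len(q),np.degrees(np.linalg.lstsq(np.c_[q[:,:2]-[480,225],np.ones(len(q))],q[:,2],rcond=None)[0]).round(2))
tilecheck('w9','wrist');tilecheck('s9','side');tilecheck('t9','top')
delta(*goal(0)); print(get_obs()['ft_torque'].round(3))
a=load('s9')['color'][170:270,290:410,::-1]
cv2.imwrite('pics/crops9.png',cv2.resize(a,None,fx=6,fy=6,interpolation=cv2.INTER_CUBIC))
E
```

```text
w6 level tilt 9476 [-3.00000e-02  3.00000e-02  9.06889e+03]
w9 13797 tilt deg d,Y [-0.04  0.07] h at centre 9.2 a [-27.   28.8] b [-25.7  25.8]
s9 115 tilt deg d,Y [ 1.9  -0.45] h at centre 9.71 a [-3.3 27.7] b [-25.8  25.6]
t9 240 tilt deg d,Y [-0.23 -0.04] h at centre 9.31 a [-6.6 28. ] b [-25.8  25.2]
t 15.9 pos [546.1  20.2  63. ] rpy [ 1.5639e+02 -4.0000e-02  1.0444e+02] F [-3.  -0.7  2.6] g 0.632
turn(rad) [ 0.0003 -0.0008  0.0003] shift cm in tool now [ 0.005 -0.01  -0.061] shift cm in tool after turn [ 0.005 -0.01  -0.061]
[-0.146  0.68   0.011]
```

View pics/crops9.png

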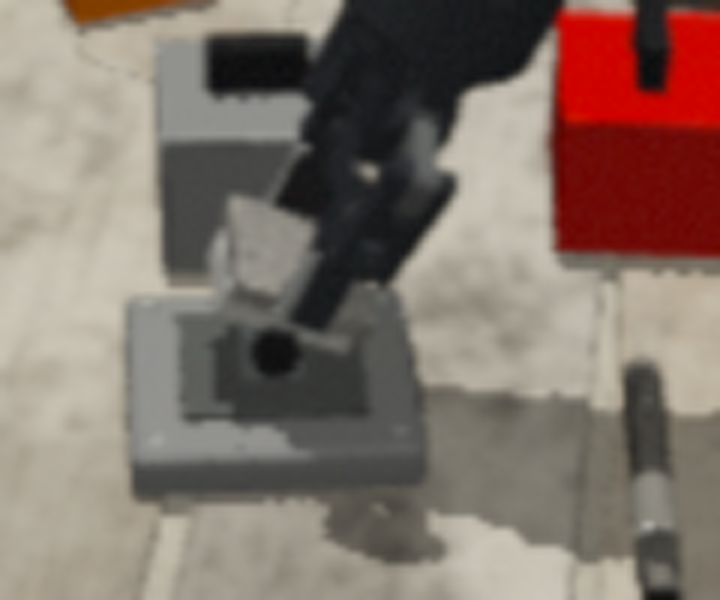

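View pics/w9.png

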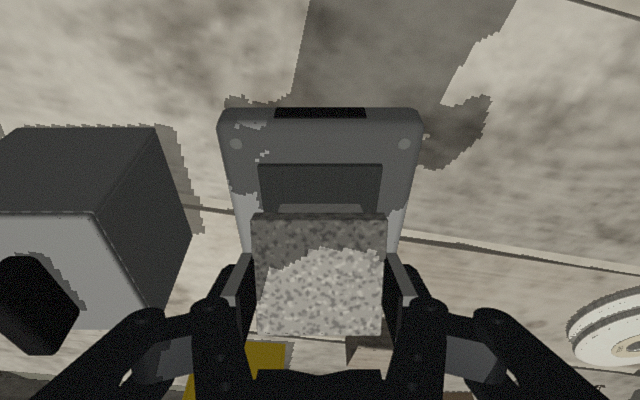

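By depth the tile is parallel to the face within 0.25° and centred within about 1 mm. The push has settled to roughly 4–5 N, so I'll add some.

Emit:
carry_out(
  series=[
    [[0,0,0,0,0,0.08,0.4]],
  ],
)

```text
time: 16.0
ee_pos: [546.2, 20.2, 62.9]
orientation: [156.4, -0.0, 104.4]
wrist_force: [-17.9, -2.3, 24.0]
grip_width: 0.64
```

```bash
cat >>h.py <<'E'
def press():
    n=-np.sin(.412)*X+np.cos(.412)*Z; d=np.cos(.412)*X+np.sin(.412)*Z
    for i in range(4):
        o=get_obs(); F=o['wrist_force']+[0,0,1]; print(round(o['time'],2),'Fn',(F@n).round(2),'Fd',(F@d).round(2),'Fy',(F@Y).round(2),'tq',o['ft_torque'].round(2),o['ee_pos'].round(2)); camera('wrist')
E
python3 -c "
from h import *
press()"
```

```text
16.0 Fn 30.03 Fd -6.38 Fy 2.21 tq [-0.12  1.63  0.16] [546.21  20.17  62.9 ]
16.05 Fn 17.62 Fd -4.8 Fy 1.45 tq [-0.13  1.25  0.11] [546.17  20.17  62.98]
16.1 Fn 17.47 Fd -3.19 Fy 1.08 tq [-0.13  1.22  0.07] [546.16  20.17  62.98]
16.15 Fn 17.66 Fd -3.36 Fy 0.93 tq [-0.21  1.21  0.08] [546.18  20.18  63.01]
```

Emit:
carry_out(
  series=[
    [[0,0,0,0,0,0.05,0.4]],
  ],
)

```text
time: 16.3
ee_pos: [546.1, 20.2, 63.0]
orientation: [156.4, -0.0, 104.4]
wrist_force: [-6.5, -0.6, 6.9]
grip_width: 0.637
```

```bash
python3 -c "
from h import *
press()"
```

```text
16.3 Fn 9.83 Fd -2.72 Fy 0.98 tq [-0.14  0.93  0.07] [546.13  20.18  63.02]
16.35 Fn 14.54 Fd -1.87 Fy 1.41 tq [-0.16  1.06  0.06] [546.15  20.17  63.02]
16.4 Fn 13.28 Fd -2.37 Fy -0.26 tq [-0.18  1.1   0.09] [546.18  20.18  63.02]
16.45 Fn 14.26 Fd -3.28 Fy 1.17 tq [-0.14  1.06  0.04] [546.14  20.17  63.  ]
```

Emit:
carry_out(
  series=[
    [[0,0,0,0,0,0.035,0.4]],
  ],
)

```text
time: 16.6
ee_pos: [546.1, 20.1, 63.1]
orientation: [156.3, -0.0, 104.4]
wrist_force: [-3.5, -0.6, 4.5]
grip_width: 0.636
```

```bash
python3 - <<'E'
from h import *
press()
tilecheck('w10','wrist');tilecheck('t10','top')
W=world(load('t10'));H=W[...,2]
v,u=np.mgrid[0:400,0:640]
for nm,b,lo,hi in [('cover',(315,372,175,240),60,78),('felt',(360,410,195,245),15,35),('wood',(220,270,135,175),20,40),('pen',(240,320,275,310),8,25)]:
    m=(u>=b[0])&(u<b[1])&(v>=b[2])&(v<b[3])&(H>lo)&(H<hi)
    if m.sum()<20: print(nm,'hidden');continue
    n,l,s,_=cv2.connectedComponentsWithStats(m.astype(np.uint8));r=cv2.minAreaRect(W[l==1+np.argmax(s[1:,4])][:,:2].astype(np.float32));print(nm,r)
E
```

```text
16.6 Fn 6.45 Fd -1.08 Fy 0.33 tq [-0.14  0.76  0.  ] [546.15  20.15  63.07]
16.65 Fn 9.65 Fd -1.78 Fy 0.29 tq [-0.14  0.97  0.08] [546.12  20.18  63.02]
16.7 Fn 10.51 Fd -2.48 Fy 0.46 tq [-0.16  0.89  0.07] [546.16  20.18  63.04]
16.75 Fn 10.63 Fd -2.11 Fy 0.85 tq [-0.14  0.95  0.11] [546.14  20.18  63.02]
w10 13865 tilt deg d,Y [-0.08  0.09] h at centre 9.21 a [-27.   28.8] b [-25.7  25.7]
t10 233 tilt deg d,Y [-0.97 -0.06] h at centre 9.35 a [-5.7 27.7] b [-25.6  25.3]
cover ((580.9761352539062, -99.30888366699219), (84.3207778930664, 74.26433563232422), 14.623893737792969)
felt ((549.58056640625, -185.3023223876953), (58.80540084838867, 56.71831130981445), 89.95011901855469)
wood ((700.2509155273438, 119.16927337646484), (40.98434066772461, 59.844966888427734), 2.896751880645752)
pen ((394.7603759765625, 94.01089477539062), (14.881441116333008, 21.879552841186523), 3.238863229751587)
```

View pics/t10.png

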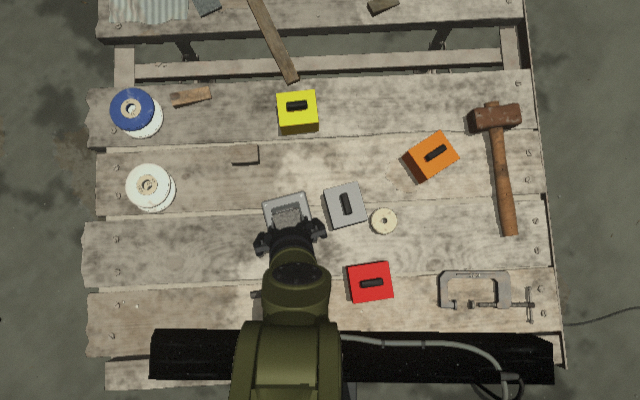

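The push is steady at about 10.5 N. In the top view the cover stands free at (344,203), the felt wheel and wood block haven't moved, and the pen is mostly hidden under the arm. Handing in.

```bash
python3 -c "
from workcell import *
print(finish_job())"
```

```text
the job is handed in; nothing more can be done
None
```

I handed the job in at about 16.8 s. The cover is off and released, and the tile is gripped and pressed on the measuring face. No verdict came back.

**Last checks**
- **Cover:** it stands upright on the table about 124 mm from the meter's middle. The wrist showed no load when I released it.
- **Tile, flush and central:** the wrist camera put it within 0.1° of the face plane I measured (slope 23.6°). It is about 1 mm off centre and still gripped.
- **Tile, square:** the jaws matched my measured meter yaw within 0.1°, but I did not measure the tile's own yaw on the face.
- **Press:** steady at about 10.5 N along the face normal. While settling it peaked at about 30 N by the wrist reading, below the 45 N limit.
- **Bystanders:** the felt wheel and wood block are where they were. The pen was mostly hidden under the arm in the last picture, so I could not re-measure it, though I never moved anything close to it.

**Readings that disagreed**
- **Tilt:** the top and side cameras, which saw only part of the tile, gave up to 1.0° (top) and 1.9° (side). I trusted the fuller wrist view.
- **Feel:** I set the tilt from depth images and used the wrist force for the contact and the push. About 0.5 Nm more wrist torque than before contact remained about the level axis. I put it down to the 2–3 N sideways force but did not test that by rocking the tile.

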